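Open the sagging guard bolt and hold the gate ajar

ROBOT

A 6-joint arm with a two-finger parallel gripper is mounted at the origin on the work surface. World frame = base frame: x ahead of the robot, y to its left, z up, the work surface at z = 0. Lengths are in m, angles in degrees, forces in N, time in s.
With the tool pointing down it reaches from about 0.3 to 0.75 m from the base axis. Payload 8.5 kg.
Tool frame: the origin (TCP) lies midway between the tips of the shut fingers; the grasp point (between the pads) lies behind it (grasp_offset is the z of the grasp point in the tool frame, in m); z points along the fingers, y is the direction in which the jaws open and shut (so a half turn about z gives the same grasp; the last joint's range is limited). The gripper opens to 85 mm and grips with 20 to 120 N. Pads are 22 mm wide; open, the fingers measure 114 mm over their backs; the gripper's body (76 mm by 85 mm) begins 54 mm behind the grasp point. The pads swing forward as they close: fully open they stand 13 mm farther back than shut.
Start: joints at [-80.346, 21.807, 74.336, -0, 83.858, -12.336], TCP at [0.206, -0.51, 0.206] pointing down, gripper open.
Joint ranges: [-178.18, 178.18], [-50.72, 133.34], [12.68, 142.11], [-81.47, 261.47], [9.98, 163.14], [-165.26, 165.26]. Speed limits (degrees/s): [136.94, 136.94, 180, 180, 180, 180].

INTERFACE

Orientations are given as a 3x3 rotation matrix whose columns are the frame's x, y, z axes.
In Python, from rig import * gives the robot as it stands.
- The arm moves only by the shell command python3 -m pendant 'ROWS' [FORCE]. ROWS is JSON, one flat list of numbers, 7 for each row, row after row: the finger opening in mm, from 0 to 85.4, then the shift along the tool's x, y, z in units of 50 mm (1.0 is 50 mm), then the turn, a rotation vector about the tool's x, y, z in units of 8 degrees (1.0 is 8 degrees). In form: [hand, dx, dy, dz, wx, wy, wz, hand, dx, dy, dz, wx, wy, wz, ...]. A call has 1 to 12 rows; each row shifts and turns the commanded pose from where the row before left it, along the tool's axes as they then stand; what a row does not reach is not made up. A row lasts 1/10 s, in which the tool goes at most 50 mm and 8.59 degrees, less where a joint would pass 70% of its speed; a pose out of reach is approached as far as the arm can. A call is refused whole if a number of a shift passes 1 or a number of a turn 1, either way. A call with a gripper value outside its range is refused whole. The fingers move at their own pace and stop on an object; FORCE is the grip in N (left out, the last holds). Time passes only in rows, so rows that do not move let the fingers close. It gives the time, the measured TCP pose, the force and the opening at its end, in the units of the state.
- observe(): the state, without advancing time (a new reading comes with each control period).
- get_image(name): name is "scene" or "top"; returns a dict with "frame" (400x640x3 uint8, red, green, blue), "depth" (400x640 float32, m along the optical axis (not along the pixel's ray), 0 where there is no reading), "K" (3x3 intrinsics, pixels), "k1" (the pictures are not rectified: a ray, as slopes to the right and down, at radius r is drawn at 1 + k1 r^2 times it, then the intrinsics apply), "rvec" (rotation vector, rad) and "tvec" (3), from world to camera coordinates, as OpenCV has them. Camera axes: x right, y down, z forward; pixel columns grow to the right and rows downward; lengths in m; the calibration is good to about 2 mm. A picture is of the moment at which its call begins.
- close_job(): hands the job in, once; it reports no verdict.
The state is a dict: "time_s": time; "q": joint angles; "qvel": joint speeds; "joint_efforts": joint torques, N m; "position": TCP position; "tool_rot": TCP orientation; "ft_force": force on the tool from outside, world axes, zero at the start; "wrist_torque": the same for the moment, N m; "grip_width": finger opening in m.
Only numpy, scipy, OpenCV 4.12 (cv2) and the standard library are available. Lean on these libraries where they do the work, as an engineer would, in place of code of your own. Each camera call takes 0.05 s, during which the arm holds its last target.

TASK

Make the guarded culture vessel safe to reach: on its controller press the red key (stirrer off), then the yellow key (heater off), then the blue key (gas off), each right down and one at a time, and leave the green start key alone. The barrel bolt on the guard gate has sagged, so its toe hangs behind the bent-up lip of the keeper: lift the toe over the lip while drawing the bolt all the way back, without wrenching it against the keeper. Then pull the gate open about a hand's width (9 cm at its free edge) and finish still holding it there against its closing spring, for a colleague to take a sample, with the bottle, jar and tube rack left where they stand.

Things in the scene. Friction and masses are not known exactly. Their poses are not given: they have to be found in the camera images.
- guard: low fixed guard, 250 mm high, round a stirred glass vessel with orange jacket and black motor (top 417 mm high, axis 145 mm behind the gate face). Origin: on the bench, under the front face of the shut gate, at the middle of the gate's width. Its x axis points into the guard (away from the robot), y along the gate from hinge to latch post, z up; aluminium posts 30 mm square end the front at y = +-155 to 185 mm.
- gate_hinge (a point): the gate's upright hinge axis, at bench height, 150 mm to -y of the guard's origin, in the front face of the gate. Does not move.
- gate_angle (a joint): gate angle, rad: 0 shut, grows as the free edge comes out of the guard towards the robot (counter-clockwise from above about gate_hinge; at 0.3 the free edge, 298 mm from the hinge, stands 9 cm out), stop at 1.2. With the bolt in the keeper it can move only about 0.02. A spring shuts it whenever it is let go (about 0.5 N m at 0.3 rad).
- gate: the gate with all that is screwed to it: aluminium frame with clear panel, about 300 mm wide, 20 to 248 mm above the bench, 20 mm thick. Origin on the hinge axis at bench height, turns with the gate; its y axis runs from the hinge to the free edge, its -x side is the front.
- barrel (a joint): tilt of the sagging barrel bolt, rad. The barrel hangs on its one remaining screw (rear end, 60 mm from the hinge axis, 205 mm high, on the gate's front); 0 = hanging, nose 0.09 rad below level; grows as the nose is lifted, stop at 0.16. Falls back by its own weight; lifting at the handle takes 3 to 6 N.
- bolt (a joint): how far the bolt is drawn back along its barrel (towards the hinge side, -y of the gate), m: 0 to 0.003 at the start (shot), toe against the lip at about 0.004 unless it is lifted, stops at -0.004 (pushed in) and 0.060 (all the way back). About 1.5 N of friction; stays where it is left. The toe is out of the keeper beyond 0.030.
- bolt_handle: bolt handle: steel arm reaching forward from the bolt, with an upright red plastic grip, 17 mm across and 46 mm tall, standing free 38 mm in front of the gate. Its origin is the barrel's screw shifted with the bolt, its y axis the bolt's axis (nose end +).
- bolt_grip (a point): middle of the upright red grip (about 229 mm high when hanging, 205 mm from the hinge axis when shot); the grip's top is 22 mm above it, the steel bolt 37 mm below it. Lifting it 7 mm just brings the toe level with the lip's top; 10 to 14 mm is right while the bolt is drawn (the tilt itself carries the grip about 3 mm towards the hinge).
- bolt_toe: downward toe at the bolt's nose, 10 mm long, 12 mm wide, reaching 13 mm below the 12 mm round bolt. Same frame as bolt_handle.
- toe_tip (a point): underside of the toe; with the bolt shot it hangs 12 mm below the top of the lip and 1 to 4 mm behind it.
- keeper_lip (a point): top of the keeper's bent-up lip, 174 mm above the bench. The keeper, fixed on the front of the latch post, is a dark steel strap loop 10 mm wide, opening 25 mm deep and 64 mm high, through which the bolt's nose passes; its lower edge on the gate side is bent up into this 5 mm thick bright-worn steel lip that catches the toe. Its top bar leaves about 28 mm of lift for the toe. More than 40 N between bolt and keeper is wrenching.
- controller: white vessel controller, 200 x 150 x 60 mm, flat on the bench; four round keys on its top on a 60 x 62 mm grid, which key is where varies; black display strip behind them. Origin: bench height, x along its length away from the robot.
- red_key (a joint): red spring key, travel in m: 0 up, 0.006 fully down (stirrer off); pressed beyond 0.0045; about 5 N to push down, springs back up by itself.
- yellow_key (a joint): yellow spring key, travel in m: 0 up, 0.006 fully down (heater off); pressed beyond 0.0045; about 5 N to push down, springs back up by itself.
- blue_key (a joint): blue spring key, travel in m: 0 up, 0.006 fully down (gas off); pressed beyond 0.0045; about 5 N to push down, springs back up by itself.
- green_key (a joint): green spring key, travel in m: 0 up, 0.006 fully down (start: leave alone); pressed beyond 0.0045; about 5 N to push down, springs back up by itself.
- red_key_top (a point): centre of the top face of the red key, 28 mm across, 82 mm above the bench when up
- yellow_key_top (a point): centre of the top face of the yellow key, 28 mm across, 82 mm above the bench when up
- blue_key_top (a point): centre of the top face of the blue key, 28 mm across, 82 mm above the bench when up
- green_key_top (a point): centre of the top face of the green key, 28 mm across, 82 mm above the bench when up
- media_bottle: bystander: amber bottle with blue cap, 72 mm across, 150 mm tall; origin at the centre of its base
- tube_rack: bystander: white rack of small tubes, 50 x 110 x 74 mm; origin at the centre of its base
- buffer_jar: bystander: clear jar with white cap, 60 mm across, 85 mm tall; origin at the centre of its base

How it is judged (in metres and radians):
On the way, in this order (a step that is already met when the one before it is completed fails the run):
1. the red key is pressed down alone, bolt still shot and gate shut (value of joint red_key above 0.0045 m and value of joint each of yellow_key, blue_key, green_key below 0.002 m and value of joint bolt below 0.02 m and value of joint gate_angle below 0.03 rad), for 0.05 s.
2. then the yellow key is pressed down alone, bolt still shot and gate shut (value of joint yellow_key above 0.0045 m and value of joint each of red_key, blue_key, green_key below 0.002 m and value of joint bolt below 0.02 m and value of joint gate_angle below 0.03 rad), for 0.05 s.
3. then the blue key is pressed down alone, bolt still shot and gate shut (value of joint blue_key above 0.0045 m and value of joint each of red_key, yellow_key, green_key below 0.002 m and value of joint bolt below 0.02 m and value of joint gate_angle below 0.03 rad), for 0.05 s.
4. then the bolt is drawn out of the keeper, the gate still nearly shut (value of joint bolt above 0.035 m and value of joint gate_angle below 0.12 rad), for 0.1 s.
At the end, for the whole second after the job is handed in: Gate at rest at 0.20 to 0.42 rad (free edge about 6 to 12 cm out), the fingers holding it or its bolt with over 1 N and nothing else propping it; bolt drawn beyond 45 mm; all keys up; bottle, jar and rack upright within 2 cm of where they stood (value of joint gate_angle between 0.2 and 0.42 rad and velocity of joint gate_angle between -0.05 and 0.05 rad/s and value of joint bolt above 0.045 m and contact force between the fingers and gate above 1 N and contact force between gate and tube_rack below 0.2 N and contact force between gate and buffer_jar below 0.2 N and contact force between gate and media_bottle below 0.2 N and value of joint each of red_key, yellow_key, blue_key, green_key below 0.002 m and distance of each of media_bottle, tube_rack, buffer_jar from where it was at the start of the episode below 0.02 m and angle between each of media_bottle, tube_rack, buffer_jar's own z axis and vertical below 0.2 rad); the arm keeps its last pose, push and grip.
It fails at once if the green start key is pressed (value of joint green_key above 0.003 m).
It fails at once if the bolt is wrenched against the keeper (over 40 N) (contact force between gate and guard above 40 N).
It fails at once if the gate is flung wide open (beyond 0.6 rad) (value of joint gate_angle above 0.6 rad).
It fails at once if the bottle, jar or rack is pushed more than 2 cm or tipped (distance of any of media_bottle, tube_rack, buffer_jar from where it was at the start of the episode above 0.02 m or angle between any of media_bottle, tube_rack, buffer_jar's own z axis and vertical above 0.2 rad).
It also fails if it takes over 48 s, if anything falls off the work surface, if the arm or the gripper's body presses on something with over 40 N, if the wrist force passes 120 N, or if a joint passes its speed limit or range.

## Working session

There is one attempt and no reset: what is moved stays moved. The work goes in short steps, Python scripts to look and compute and a shell command to move; the robot and the scene stay as the last step left them, time stands still between calls to the robot, and variables do not carry over. Pictures are saved under pics/ and viewed, and the job is handed in when it is done.

```bash
mkdir -p pics; ls; python3 - <<'E'
from rig import *
import cv2,numpy as np
s=observe();print(s)
for n in("scene","top"):
    d=get_image(n);cv2.imwrite(f"pics/{n}0.png",d["frame"][:,:,::-1]);np.savez(f"{n}0.npz",**d)
    print(n,d["K"].tolist(),d["k1"],d["rvec"],d["tvec"])
E
```

```text
pics
{'time_s': 0.0, 'q': array([-8.03470892e+01,  2.18422740e+01,  7.43863152e+01,  9.55670929e-04,
        8.38568234e+01, -1.23358227e+01]), 'qvel': array([-0.0122848 , -0.11900778,  0.03833962, -0.12895516,  0.00458719,
       -0.05892531]), 'joint_efforts': array([ 1.40665852e-03, -4.48454905e+01, -2.31286258e+01, -6.99019279e-05,
        4.70352548e-03,  6.45646821e-06]), 'position': array([ 0.20587843, -0.50965669,  0.20549058]), 'tool_rot': array([[ 9.27258211e-01,  3.74422430e-01, -2.33615560e-04],
       [ 3.74422354e-01, -9.27257102e-01,  1.47240533e-03],
       [ 3.34679895e-04, -1.45277082e-03, -9.99998889e-01]]), 'ft_force': array([ 0.60779689,  0.27045186, -0.05878424]), 'wrist_torque': array([0.04030634, 0.03680539, 0.02875244]), 'grip_width': 0.0854769741638524}
scene [[445.9259242807003, 0.0, 314.00767954502993], [0.0, 445.9259242807003, 189.98916641948637], [0.0, 0.0, 1.0]] -0.06850968875390874 [ 2.02723279  1.10413219 -0.5085362 ] [-0.30274241 -0.1488355   1.5804677 ]
top [[380.1147983121085, 0.0, 319.864675233721], [0.0, 380.1147983121085, 201.5078471513775], [0.0, 0.0, 1.0]] -0.042481253055068086 [ 2.18083343 -2.14023629  0.20924745] [-0.00095501  0.56028051  0.93225582]
```

View pics/scene0.png

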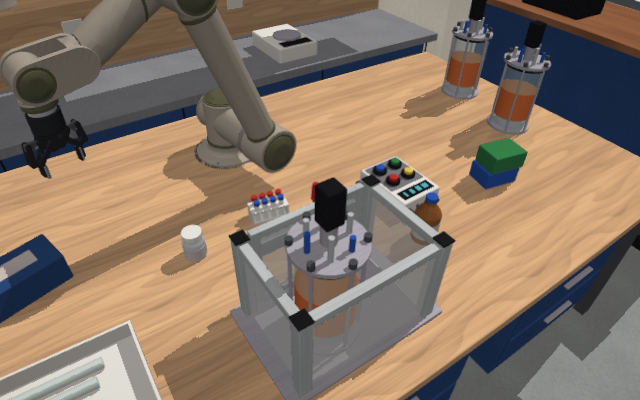

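View pics/top0.png

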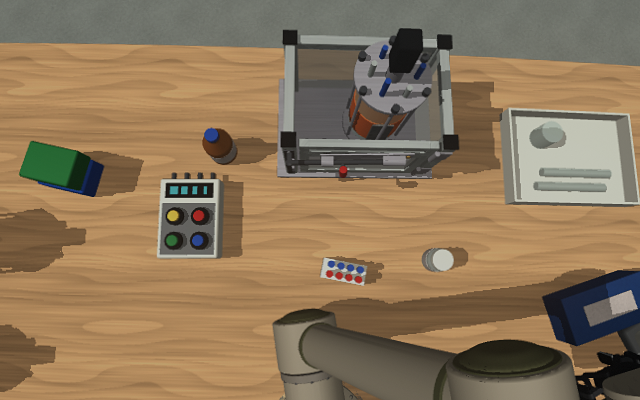

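The top view shows the controller at about (190,217), with yellow (174,216), red (198,216), green (174,241) and blue (198,241). The red bolt grip is at about (343,171), the rack at (344,270), the jar at (439,260) and the bottle at (217,143). Next I'll measure these.

```bash
cat > h.py <<'E'
import numpy as np,cv2
def load(n): return dict(np.load(n))
def ray(d,u,v):
    K=d["K"];k=float(d["k1"]);D=np.array([k,0,0,0,0.])
    p=cv2.undistortPoints(np.array([[[u,v]]],float),K,D)[0,0]
    R=cv2.Rodrigues(d["rvec"])[0];c=-R.T@d["tvec"].ravel()
    return c,R.T@np.array([p[0],p[1],1.])
def atz(d,u,v,z):
    c,r=ray(d,u,v);return c+r*(z-c[2])/r[2]
def dep(d,u,v):
    c,r=ray(d,u,v);return c+r*float(d["depth"][int(round(v)),int(round(u))])
def proj(d,P):
    k=float(d["k1"]);return cv2.projectPoints(np.atleast_2d(np.array(P,float)),d["rvec"],d["tvec"],d["K"],np.array([k,0,0,0,0.]))[0][:,0]
def crop(d,n,x0,y0,w,h,s):
    im=d["frame"][y0:y0+h,x0:x0+w,::-1];cv2.imwrite(n,cv2.resize(im,None,fx=s,fy=s,interpolation=cv2.INTER_CUBIC))
E
python3 - <<'E'
from h import *
np.set_printoptions(precision=4,suppress=True)
t=load("top0.npz");s=load("scene0.npz")
for n,u,v,z in[("y",174,216,.082),("r",198,216,.082),("g",174,241,.082),("b",198,241,.082)]:print(n,atz(t,u,v,z),dep(t,u,v))
for n,u,v,z in[("postL",288,139,.25),("postR",449,143,.25),("grip",343,171,.25),("jar",441,260,.085),("bottle",212,136,.15),("rackTL",324,260,.07),("rackTR",369,264,.07),("rackBR",365,284,.07),("rackBL",321,278,.07)]:print(n,atz(t,u,v,z),dep(t,u,v))
crop(t,"pics/c1.png",270,120,195,145,4)
crop(s,"pics/c2.png",220,160,230,160,3.4)
crop(t,"pics/c3.png",150,120,100,145,4)
E
```

```text
y [0.5108 0.3641 0.082 ] [0.5109 0.3643 0.0815]
r [0.5121 0.3061 0.082 ] [0.5121 0.3061 0.0823]
g [0.4506 0.3598 0.082 ] [0.4505 0.359  0.0845]
b [0.4518 0.3024 0.082 ] [0.4518 0.3028 0.0805]
postL [0.6571 0.0855 0.25  ] [0.6554 0.0853 0.2552]
postR [ 0.6589 -0.2523  0.25  ] [ 0.6568 -0.2498  0.2562]
grip [ 0.5924 -0.0285  0.25  ] [ 0.5914 -0.0281  0.2541]
jar [ 0.4158 -0.2869  0.085 ] [ 0.4158 -0.2861  0.0872]
bottle [0.6921 0.267  0.15  ] [0.6926 0.2674 0.1486]
rackTL [ 0.4119 -0.0017  0.07  ] [ 0.412 -0.003  0.045]
rackTR [ 0.4039 -0.1121  0.07  ] [ 0.4033 -0.1241  0.0003]
rackBR [ 0.3556 -0.1023  0.07  ] [ 0.3514 -0.1136 -0.0006]
rackBL [0.3687 0.005  0.07  ] [0.3655 0.0019 0.0016]
```

View pics/c1.png

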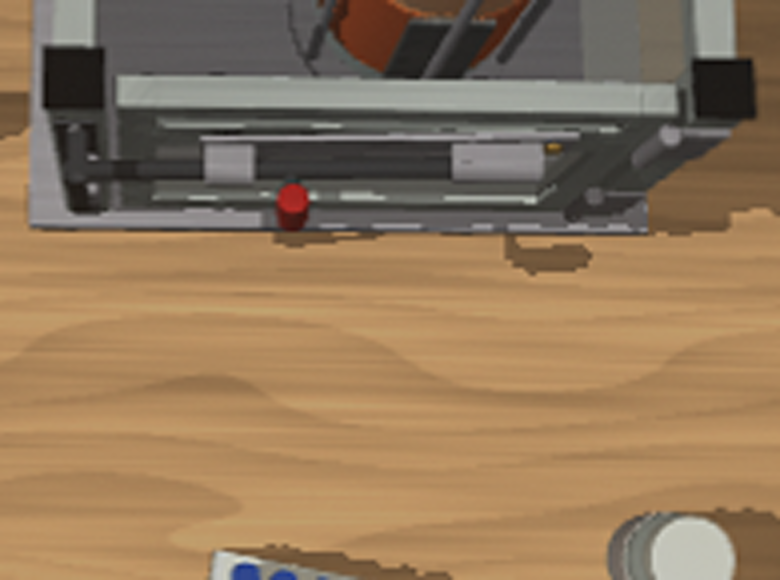

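View pics/c2.png

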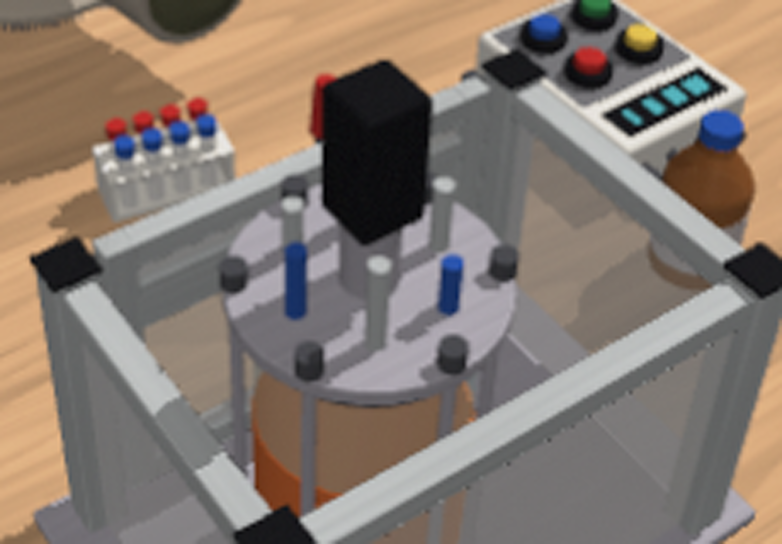

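View pics/c3.png

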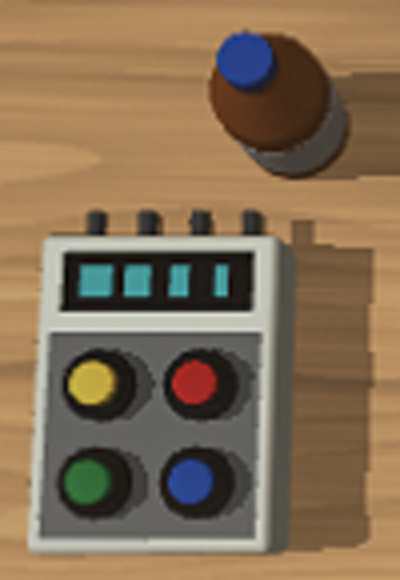

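```bash
cat > to.py <<'E'
from rig import *
import numpy as np,sys
from scipy.spatial.transform import Rotation as Ro
np.set_printoptions(precision=4,suppress=True)
def to(p,yaw=0.):
    s=observe();R=s["tool_rot"]
    T=Ro.from_euler('z',yaw,degrees=True).as_matrix()@np.diag([1,-1,-1.])
    w=Ro.from_matrix(R.T@T).as_rotvec(degrees=True)/8
    d=np.array(p)-s["position"]
    print("t",s["time_s"],"pos",s["position"],"F",s["ft_force"],"w",s["grip_width"])
    print("turn",w,"shift after turn (units)",T.T@d/.05)
if __name__=="__main__":
    a=[float(x) for x in sys.argv[1:]];to(a[:3],a[3] if len(a)>3 else 0)
E
python3 - <<'E'
from h import *
import rig;print([k for k in dir(rig) if k[0]!='_'], getattr(rig,'grasp_offset',None))
np.set_printoptions(precision=4,suppress=True)
t=load("top0.npz")
def c(x,y):return 270+(x-1.5)/4,120+(y-1.5)/4
def k(x,y):return 150+(x-1.5)/4,120+(y-1.5)/4
for n,p in[("y",(91,384)),("r",(194,382)),("g",(88,482)),("b",(190,481))]:print(n,atz(t,*k(*p),.082))
for n,p in[("pLfl",(45,108)),("pLfr",(103,108)),("pRfl",(698,118)),("pRfr",(754,118)),("pLbl",(49,47)),("pRbr",(752,60))]:print(n,atz(t,*c(*p),.25))
print("gripc",atz(t,*c(293,199),.251))
c0,_=ray(t,320,200);print("cam",c0)
f=t["frame"].astype(int)
m=(f[:,:,0]>120)&(f[:,:,1]<60)&(f[:,:,2]<60)
for v in range(163,180):
  print(v,[(u,*np.round(dep(t,u,v),3)) for u in range(338,350) if m[v,u]][::3])
E
python3 to.py 0.512 0.306 0.15
```

```text
['MotionError', 'close_job', 'get_image', 'grasp_offset', 'observe'] -0.0187
y [0.5117 0.3681 0.082 ]
r [0.5142 0.306  0.082 ]
g [0.4526 0.3656 0.082 ]
b [0.4544 0.3047 0.082 ]
pLfl [0.6404 0.0996 0.25  ]
pLfr [0.6412 0.0699 0.25  ]
pRfl [ 0.6452 -0.2413  0.25  ]
pRfr [ 0.6461 -0.2715  0.25  ]
pLbl [0.6731 0.0986 0.25  ]
pRbr [ 0.6779 -0.2718  0.25  ]
gripc [ 0.5955 -0.0281  0.251 ]
cam [0.4118 0.0478 1.0055]
163 []
164 []
165 []
166 [(342, np.float64(0.603), np.float64(-0.026), np.float64(0.249))]
167 [(340, np.float64(0.6), np.float64(-0.022), np.float64(0.251)), (343, np.float64(0.6), np.float64(-0.028), np.float64(0.253))]
168 [(340, np.float64(0.598), np.float64(-0.022), np.float64(0.251)), (343, np.float64(0.598), np.float64(-0.028), np.float64(0.251)), (346, np.float64(0.598), np.float64(-0.034), np.float64(0.255))]
169 [(340, np.float64(0.596), np.float64(-0.022), np.float64(0.252)), (343, np.float64(0.596), np.float64(-0.028), np.float64(0.252)), (346, np.float64(0.596), np.float64(-0.034), np.float64(0.252))]
170 [(339, np.float64(0.594), np.float64(-0.02), np.float64(0.252)), (342, np.float64(0.594), np.float64(-0.026), np.float64(0.252)), (345, np.float64(0.594), np.float64(-0.032), np.float64(0.254))]
171 [(340, np.float64(0.593), np.float64(-0.022), np.float64(0.249)), (343, np.float64(0.591), np.float64(-0.028), np.float64(0.254))]
172 [(341, np.float64(0.589), np.float64(-0.024), np.float64(0.253)), (344, np.float64(0.59), np.float64(-0.031), np.float64(0.251))]
173 []
174 []
175 []
176 []
177 []
178 []
179 []
t 0.1 pos [ 0.2059 -0.5097  0.2056] F [-0.2545  1.0224  0.739 ] w 0.08519730156396431
turn [-0.0092 -0.0005  2.7485] shift after turn (units) [  6.1219 -16.314    1.1116]
```

```bash
python3 -m pendant '[0,0,0,0,0,0,0.92, 0,0,0,0,0,0,0.92, 0,0,0,0,0,0,0.91, 0,0.3,-0.8,0,0,0,0, 0,0.3,-0.8,0,0,0,0, 0,0.3,-0.8,0,0,0,0, 0,0.3,-0.8,0,0,0,0, 0,0.3,-0.8,0,0,0,0, 0,0.3,-0.8,0,0,0,0, 0,0.3,-0.8,0,0,0,0, 0,0.3,-0.8,0,0,0,0, 0,0.3,-0.8,0,0,0,0]' 60; python3 to.py 0.514 0.306 0.12
```

```text
time_s: 1.3
position: [0.3411, -0.1483, 0.2061]
tool_rot: [[1.0, -0.001, -0.0], [-0.001, -1.0, 0.0], [-0.0, -0.0, -1.0]]
ft_force: [0.9, 0.4, 0.3]
grip_width: -0.0001
t 1.3 pos [ 0.3411 -0.1483  0.2061] F [0.8618 0.3884 0.3047] w -0.00012503875762974237
turn [-0.0008  0.0004 -0.0048] shift after turn (units) [ 3.4582 -9.0853  1.7213]
```

```bash
python3 -m pendant '[0,0.35,-0.91,0,0,0,0, 0,0.35,-0.91,0,0,0,0, 0,0.35,-0.91,0,0,0,0, 0,0.35,-0.91,0,0,0,0, 0,0.35,-0.91,0,0,0,0, 0,0.35,-0.91,0,0,0,0, 0,0.35,-0.91,0,0,0,0, 0,0.35,-0.91,0.5,0,0,0, 0,0.33,-0.91,0.6,0,0,0, 0,0.33,-0.91,0.6,0,0,0, 0,0,0,0,0,0,0]'; python3 to.py 0.514 0.306 0.082; python3 - <<'E'
from rig import *
from h import *
d=get_image("top");crop(d,"pics/k1.png",130,150,140,110,5)
d=get_image("scene");crop(d,"pics/k2.png",330,60,150,150,4)
E
```

```text
time_s: 2.4
position: [0.5073, 0.2931, 0.1257]
tool_rot: [[1.0, 0.004, -0.007], [0.004, -1.0, -0.002], [-0.007, 0.002, -1.0]]
ft_force: [0.4, -0.1, 0.2]
grip_width: -0.0001
t 2.4 pos [0.5073 0.2931 0.1257] F [ 0.3644 -0.0596  0.2237] w -8.442100196040062e-05
turn [0.0109 0.0508 0.0253] shift after turn (units) [ 0.1334 -0.2583  0.8736]
```

View pics/k2.png

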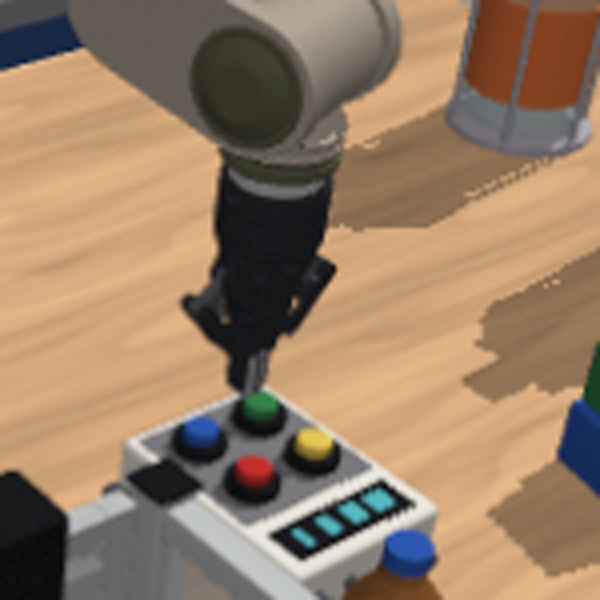

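The closed fingers hang above the controller, slightly short of the red key at crop (253,475). I'll move over the key first, then press.

```bash
python3 -m pendant '[0,0.13,-0.26,0,0.01,0.05,0.03, 0,0,0,0.4,0,0,0, 0,0,0,0.3,0,0,0, 0,0,0,0,0,0,0]'; python3 to.py 0.514 0.306 0.0755
```

```text
time_s: 2.9
position: [0.5146, 0.3016, 0.0951]
tool_rot: [[1.0, -0.006, 0.005], [-0.006, -1.0, 0.001], [0.005, -0.001, -1.0]]
ft_force: [-0.4, 0.6, 0.8]
grip_width: -0.0001
t 2.9 pos [0.5146 0.3016 0.0951] F [-0.3991  0.6186  0.7554] w -0.00010538476376016364
turn [-0.0037 -0.0356 -0.0404] shift after turn (units) [-0.0127 -0.0879  0.3912]
```

```bash
python3 -m pendant '[0,0,-0.09,0,0,-0.03,-0.04, 0,0,0,0,0,0,0]'; python3 to.py 0.514 0.306 0.0755
```

```text
time_s: 3.1
position: [0.516, 0.3077, 0.0972]
tool_rot: [[1.0, 0.001, 0.005], [0.001, -1.0, 0.002], [0.005, -0.002, -1.0]]
ft_force: [0.5, -0.1, 0.6]
grip_width: -0.0003
t 3.1 pos [0.516  0.3077 0.0972] F [ 0.4898 -0.105   0.5703] w -0.00034146324898333495
turn [-0.0169 -0.0362  0.008 ] shift after turn (units) [-0.0399  0.0331  0.4335]
```

```bash
python3 -m pendant '[0,-0.02,0,0.2,0,-0.03,0, 0,0,0,0.15,0,0,0, 0,0,0,0.05,0,0,0, 0,0,0,0,0,0,0]'; python3 to.py 0.514 0.306 0.0755
```

```text
time_s: 3.5
position: [0.5141, 0.3073, 0.075]
tool_rot: [[1.0, 0.001, -0.003], [0.001, -1.0, 0.001], [-0.003, -0.001, -1.0]]
ft_force: [-1.2, 0.2, 0.1]
grip_width: 0.0001
t 3.5 pos [0.5141 0.3073 0.075 ] F [-1.1862  0.1667  0.0926] w 0.00013648353282067242
turn [-0.0068  0.018   0.0082] shift after turn (units) [-0.0013  0.0265 -0.0104]
```

```bash
python3 - <<'E'
from rig import *
from h import *
import numpy as np
for i in range(3):
    d=get_image("top" if i%2 else "scene")
    s=observe();print(s["position"],s["ft_force"])
    if i%2: crop(d,"pics/k3.png",130,150,140,110,5)
    else: crop(d,"pics/k4.png",360,110,100,100,6)
E
```

```text
[0.51426167 0.30743668 0.07537854] [ 0.48646312 -0.88212526  0.43125293]
[0.51436445 0.30751202 0.07565225] [0.43614232 0.28844111 0.4327723 ]
[0.5144649  0.30753139 0.07583603] [ 0.30864947 -0.07270059 -0.4003754 ]
```

View pics/k4.png

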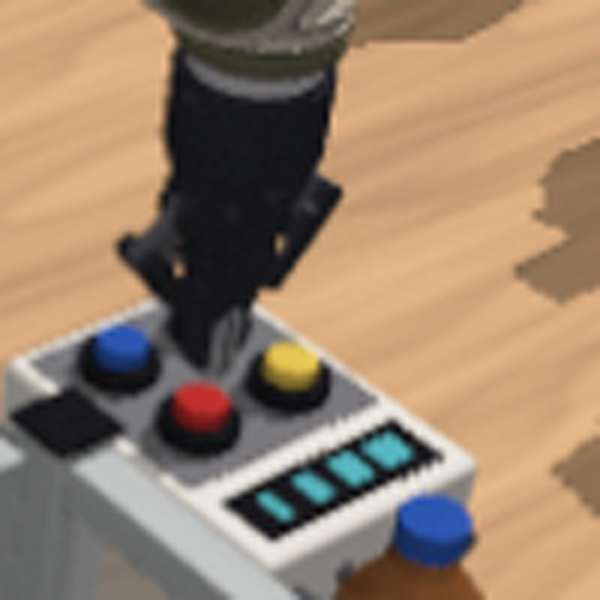

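View pics/k3.png

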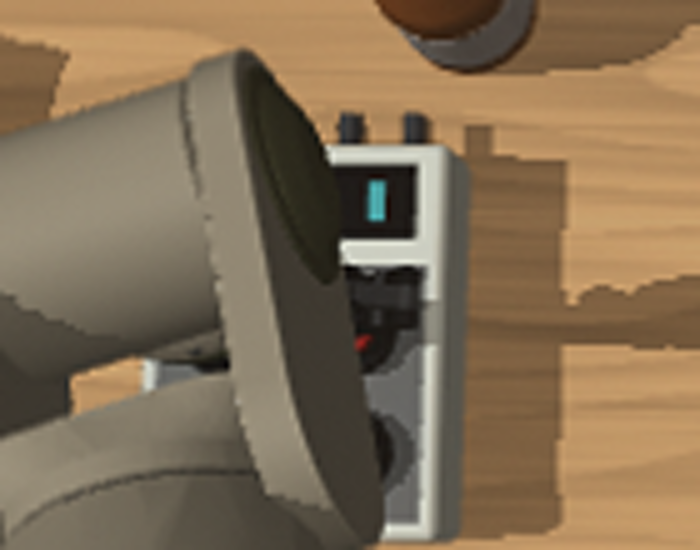

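```bash
python3 - <<'E'
from rig import *
from h import *
import numpy as np
np.set_printoptions(precision=3,suppress=True)
s0=load("scene0.npz")
d=get_image("scene");t=get_image("top");s=observe()
p=s["position"];print(p,s["ft_force"]);pts=[p,p+[0,0,.05],p+[0,0,.1],[.514,.306,.082],[.454,.305,.082],[.5117,.368,.082]]
print("scene",proj(d,pts));print("top",proj(t,pts))
for u,v in[(394,170),(393,165),(398,165),(395,155),(394,177)]:print((u,v),dep(d,u,v))
for u,v in[(206,206),(203,206),(210,210),(202,219)]:print((u,v),dep(t,u,v))
# keys in scene by colour, start
print("sc red key d0",dep(s0,394,177))
for u,v in [(380,168),(394,177),(409,171)]:print(dep(s0,u,v))
for im,n in((d,"pics/k5.png"),(t,"pics/k6.png")):
    f=im["frame"][:,:,::-1].copy()
    for q in proj(im,pts):cv2.circle(f,tuple(int(round(x)) for x in q),1,(255,0,255),-1)
    f=f[100:220,350:470] if im is d else f[160:260,140:260]
    cv2.imwrite(n,cv2.resize(f,None,fx=5,fy=5,interpolation=cv2.INTER_NEAREST))
E
```

```text
[0.514 0.308 0.076] [ 0.488 -0.522 -0.411]
scene [[393.098 177.813]
 [395.2   164.298]
 [397.393 150.124]
 [392.86  176.278]
 [379.738 166.313]
 [407.733 169.293]]
top [[198.18  215.308]
 [192.272 212.805]
 [185.666 210.005]
 [198.11  215.222]
 [196.977 240.051]
 [172.41  215.616]]
(394, 170) [0.521 0.299 0.113]
(393, 165) [0.522 0.291 0.134]
(398, 165) [0.527 0.307 0.131]
(395, 155) [0.523 0.292 0.17 ]
(394, 177) [0.516 0.309 0.079]
(206, 206) [0.522 0.26  0.19 ]
(203, 206) [0.52  0.263 0.205]
(210, 210) [0.513 0.249 0.197]
(202, 219) [0.505 0.297 0.08 ]
sc red key d0 [0.518 0.307 0.081]
[0.461 0.3   0.082]
[0.518 0.307 0.081]
[0.52  0.366 0.081]
```

View pics/k5.png

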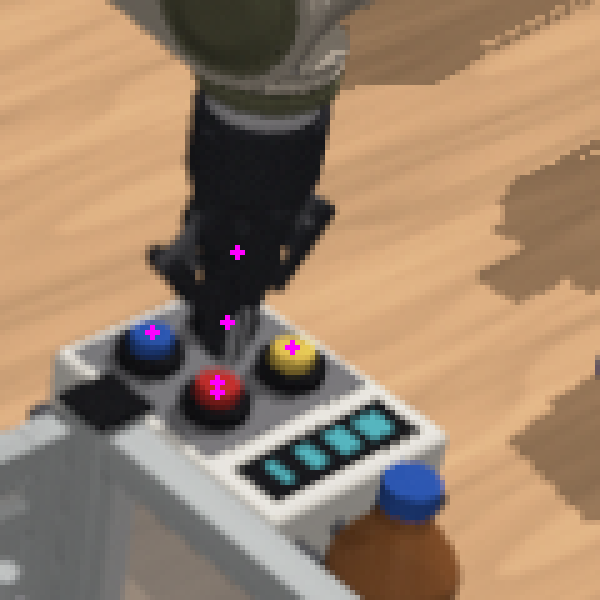

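View pics/k6.png

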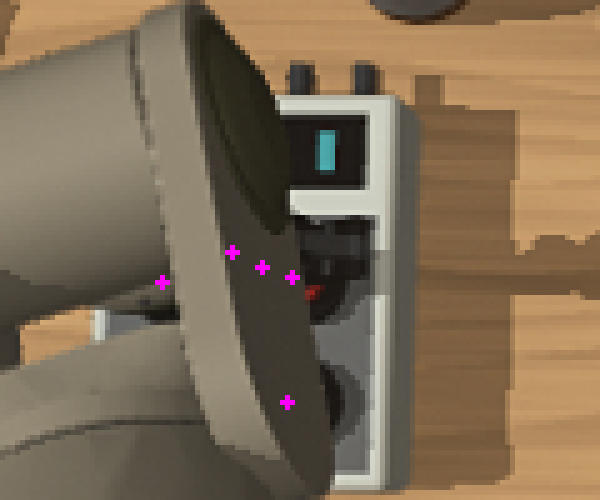

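```bash
python3 - <<'E'
from rig import *
from h import *
import numpy as np
np.set_printoptions(precision=3,suppress=True)
d=get_image("scene");s0=load("scene0.npz")
for u in(390,393,396,399):
  for v in range(160,182,2):print((u,v),dep(d,u,v),d["frame"][v,u],end="; ")
  print()
p=np.array([0.206,-0.51,0.2055]);print(proj(s0,[p,p+[0,0,.05]]))
f=s0["frame"][:,:,::-1].copy()
R=np.array([.374,-.927,0])
for q in proj(s0,[p,p+.043*R-[0,0,-.013],p-.043*R+[0,0,.013],p+[0,0,.1]]):cv2.circle(f,tuple(int(round(x)) for x in q),1,(255,0,255),-1)
cv2.imwrite("pics/k7.png",cv2.resize(f[90:200,0:130],None,fx=5,fy=5,interpolation=cv2.INTER_NEAREST))
E
```

```text
(390, 160) [0.529 0.269 0.165] [22 23 25]; (390, 162) [0.526 0.274 0.154] [19 20 22]; (390, 164) [0.508 0.292 0.129] [19 20 22]; (390, 166) [0.508 0.294 0.121] [16 18 20]; (390, 168) [0.509 0.294 0.114] [37 37 39]; (390, 170) [0.511 0.293 0.109] [103 102 105]; (390, 172) [0.471 0.335 0.059] [120 120 123]; (390, 174) [0.481 0.326 0.061] [159  81  81]; (390, 176) [0.51  0.298 0.083] [183  44  41]; (390, 178) [0.515 0.294 0.082] [116  26  25]; (390, 180) [0.516 0.294 0.075] [79 21 21]; 
(393, 160) [0.522 0.288 0.153] [22 20 24]; (393, 162) [0.524 0.287 0.148] [23 24 26]; (393, 164) [0.519 0.293 0.135] [23 23 25]; (393, 166) [0.518 0.296 0.126] [21 22 24]; (393, 168) [0.52  0.295 0.121] [23 24 27]; (393, 170) [0.521 0.296 0.114] [21 21 24]; (393, 172) [0.522 0.295 0.108] [93 93 95]; (393, 174) [0.504 0.315 0.081] [180  58  57]; (393, 176) [0.51  0.31  0.079] [192  45  43]; (393, 178) [0.518 0.304 0.079] [177  43  40]; (393, 180) [0.523 0.299 0.077] [112  25  24]; 
(396, 160) [0.525 0.297 0.151] [21 21 23]; (396, 162) [0.527 0.296 0.146] [23 23 25]; (396, 164) [0.527 0.297 0.139] [72 72 7
[... 176 characters left out ...]
(396, 174) [0.487 0.346 0.057] [148  96  97]; (396, 176) [0.516 0.317 0.08 ] [197  48  46]; (396, 178) [0.521 0.313 0.077] [171  42  39]; (396, 180) [0.526 0.309 0.074] [95 24 23]; 
(399, 160) [0.527 0.307 0.149] [22 22 25]; (399, 162) [0.522 0.314 0.136] [81 80 82]; (399, 164) [0.527 0.31  0.134] [75 75 77]; (399, 166) [0.525 0.313 0.124] [65 65 66]; (399, 168) [0.521 0.319 0.112] [81 81 83]; (399, 170) [0.479 0.365 0.06 ] [114 113 116]; (399, 172) [0.492 0.353 0.065] [119 118 121]; (399, 174) [0.494 0.352 0.059] [88 87 90]; (399, 176) [0.501 0.346 0.059] [79 78 81]; (399, 178) [0.518 0.329 0.069] [50 49 52]; (399, 180) [0.526 0.322 0.069] [25 24 27]; 
[[ 69.941 180.112]
 [ 63.313 164.032]]
```

View pics/k7.png

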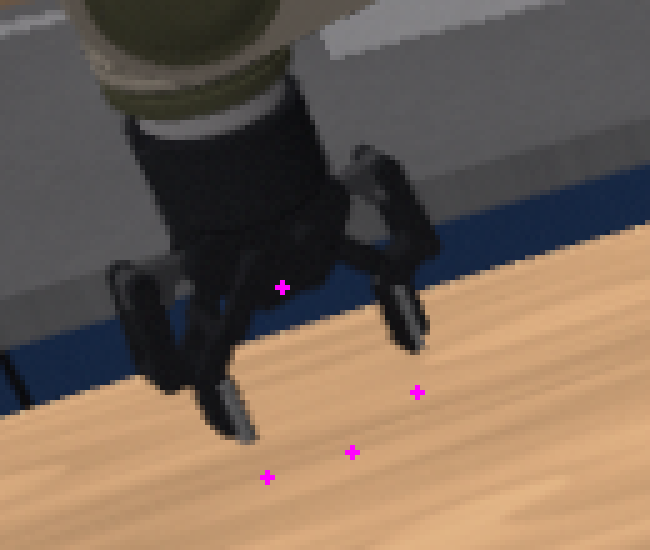

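The pictures and the reported pose disagree. The real fingertips are at z≈0.102 while the state says 0.0757, and there is no contact force. The start picture shows the same offset of about 26 mm along the tool axis; lateral position agrees. From here I'll subtract it from z commands and confirm by contact force.

```bash
python3 -m pendant '[0,0,0.03,0.25,0,0,0, 0,0,0,0.1,0,0,0, 0,0,0,0,0,0,0]'; python3 to.py 0.514 0.306 0.050
```

```text
time_s: 4.1
position: [0.5138, 0.3057, 0.0569]
tool_rot: [[1.0, 0.001, -0.003], [0.001, -1.0, 0.001], [-0.003, -0.001, -1.0]]
ft_force: [0.0, -0.8, 1.0]
grip_width: -0.0001
t 4.1 pos [0.5138 0.3057 0.0569] F [ 0.032  -0.8449  0.9899] w -0.00011876758678049818
turn [-0.0043  0.0245  0.0079] shift after turn (units) [ 0.0048 -0.006   0.1389]
```

```bash
python3 -m pendant '[0,0,0,0.06,0,0,0, 0,0,0,0,0,0,0]'; python3 to.py 0.514 0.306 0.050
```

```text
time_s: 4.3
position: [0.5143, 0.306, 0.055]
tool_rot: [[1.0, 0.001, -0.001], [0.001, -1.0, 0.001], [-0.001, -0.001, -1.0]]
ft_force: [-1.7, -0.3, 2.6]
grip_width: 0.0
t 4.3 pos [0.5143 0.306  0.055 ] F [-1.6911 -0.2811  2.597 ] w 1.9741509549002e-05
turn [-0.0091  0.0106  0.0088] shift after turn (units) [-0.0057 -0.0004  0.1004]
```

```bash
python3 -m pendant '[0,0,0,0.08,0,0,0, 0,0,0,0.04,0,0,0, 0,0,0,0,0,0,0]'; python3 to.py 0.514 0.306 0.050
```

```text
time_s: 4.6
position: [0.5146, 0.3061, 0.0507]
tool_rot: [[1.0, 0.001, 0.0], [0.001, -1.0, 0.002], [0.0, -0.002, -1.0]]
ft_force: [-4.6, -2.7, 14.2]
grip_width: -0.0001
t 4.6 pos [0.5146 0.3061 0.0507] F [-4.579  -2.7483 14.1677] w -0.0001128271624184076
turn [-0.0127 -0.003   0.0099] shift after turn (units) [-0.0122  0.002   0.0142]
```

```bash
python3 -m pendant '[0,0,0,0,0,0,0, 0,0,0,-0.5,0,0,0, 0,-0.03,-0.62,0,0,0,0, 0,-0.03,-0.62,0,0,0,0, 0,0,0,0,0,0,0]'; python3 to.py 0.512 0.368 0.057; python3 - <<'E'
from rig import *
from h import *
d=get_image("scene");crop(d,"pics/k8.png",360,110,100,100,6)
E
```

```text
time_s: 5.1
position: [0.5106, 0.3709, 0.0739]
tool_rot: [[1.0, 0.004, -0.001], [0.004, -1.0, 0.003], [-0.001, -0.003, -1.0]]
ft_force: [0.6, -0.1, -0.2]
grip_width: 0.0002
t 5.1 pos [0.5106 0.3709 0.0739] F [ 0.5836 -0.1349 -0.1528] w 0.00021507446474118658
turn [-0.018   0.0063  0.03  ] shift after turn (units) [0.0279 0.0575 0.3383]
```

View pics/k8.png

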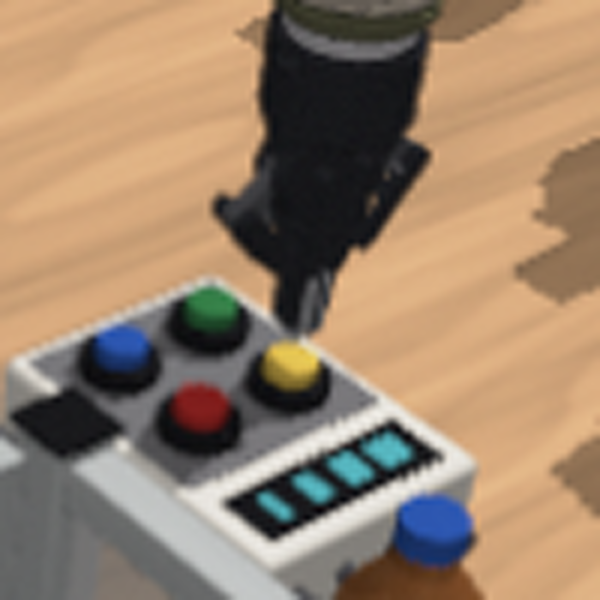

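The red key is now dark (203,410), so that press registered. The fingers are just above the yellow key (292,365), so I'll press that.

```bash
python3 -m pendant '[0,0.02,0.05,0.2,0,0,0.03, 0,0,0,0.14,0,0,0, 0,0,0,0.08,0,0,0, 0,0,0,0.06,0,0,0, 0,0,0,0,0,0,0]'; python3 to.py 0.512 0.368 0.050
```

```text
time_s: 5.65
position: [0.5124, 0.3646, 0.0509]
tool_rot: [[1.0, -0.004, -0.001], [-0.004, -1.0, 0.001], [-0.001, -0.001, -1.0]]
ft_force: [-1.9, -4.9, 6.2]
grip_width: -0.0
t 5.65 pos [0.5124 0.3646 0.0509] F [-1.8731 -4.8715  6.2049] w -2.6207060588129425e-05
turn [-0.0037  0.0082 -0.0258] shift after turn (units) [-0.0081 -0.0683  0.0176]
```

```bash
python3 -m pendant '[0,0,0,0.04,0,0,0, 0,0,0,0,0,0,0]'; python3 to.py 0.512 0.368 0.050
```

```text
time_s: 5.85
position: [0.5125, 0.3647, 0.0506]
tool_rot: [[1.0, -0.003, 0.0], [-0.003, -1.0, 0.001], [0.0, -0.001, -1.0]]
ft_force: [-6.2, -6.9, 19.7]
grip_width: 0.0001
t 5.85 pos [0.5125 0.3647 0.0506] F [-6.2207 -6.8862 19.7324] w 0.00011225420229446473
turn [-0.0054 -0.0011 -0.0235] shift after turn (units) [-0.01   -0.0669  0.0117]
```

```bash
python3 -m pendant '[0,0,0,-0.5,0,0,0, 0,0,0.6,0,0,0,0, 0,0,0.6,0,0,0,0, 0,-0.58,0,0,0,0,0, 0,-0.58,0,0,0,0,0, 0,0,0,0,0,0,0]'; python3 to.py 0.4545 0.305 0.057; python3 - <<'E'
from rig import *
from h import *
d=get_image("scene");crop(d,"pics/k9.png",360,110,100,100,6)
E
```

```text
time_s: 6.45
position: [0.4511, 0.3052, 0.0731]
tool_rot: [[1.0, -0.002, -0.004], [-0.002, -1.0, 0.001], [-0.004, -0.001, -1.0]]
ft_force: [1.5, -1.1, -0.0]
grip_width: 0.0001
t 6.45 pos [0.4511 0.3052 0.0731] F [ 1.54   -1.0546 -0.0062] w 0.0001251026262194488
turn [-0.0063  0.0283 -0.0171] shift after turn (units) [0.0688 0.0049 0.3225]
```

View pics/k9.png

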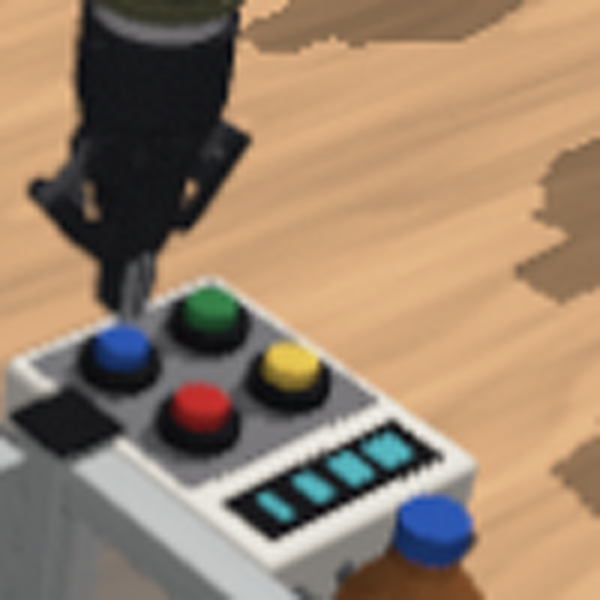

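The red key is bright again (the darkness was shadow), so the evidence for the presses is the force rising well over 5 N at the bottom stop. Blue is next, with the fingers just above it at (122,345).

```bash
python3 -m pendant '[0,0.05,0,0.2,0,0,0, 0,0,0,0.12,0,0,0, 0,0,0,0.08,0,0,0, 0,0,0,0.08,0,0,0, 0,0,0,0,0,0,0]'; python3 to.py 0.4545 0.305 0.050
```

```text
time_s: 7.0
position: [0.4576, 0.3056, 0.0507]
tool_rot: [[1.0, -0.003, 0.001], [-0.003, -1.0, 0.002], [0.001, -0.002, -1.0]]
ft_force: [-1.6, -2.7, 16.2]
grip_width: 0.0002
t 7.0 pos [0.4576 0.3056 0.0507] F [-1.6118 -2.6981 16.1778] w 0.00022476084510593603
turn [-0.0115 -0.0086 -0.0214] shift after turn (units) [-0.0629  0.0122  0.0133]
```

```bash
python3 -m pendant '[0,0,0,-0.6,0,0,0, 0,0,0,-0.8,0,0,0, 0,0,0,-0.8,0,0,0, 0,0,0,-0.8,0,0,0, 0,0,0,-0.8,0,0,0, 60,0,0.6,-0.6,0,0,0, 60,0,0.7,0,0,0,0, 60,0,0.7,0,0,0,0, 60,0,0.7,0,0,0,0, 60,0,0.7,0,0,0,0, 60,0,0.7,0,0,0,0, 60,0,0.7,0,0,0,0]'; python3 to.py 0.5955 -0.0275 0.27; 
```

```text
time_s: 8.2
position: [0.456, 0.064, 0.2685]
tool_rot: [[1.0, -0.003, -0.002], [-0.003, -1.0, 0.002], [-0.002, -0.002, -1.0]]
ft_force: [0.3, -0.1, 0.3]
grip_width: 0.0601
t 8.2 pos [0.456  0.064  0.2685] F [ 0.2828 -0.1087  0.3478] w 0.060058657886634
turn [-0.0115  0.015  -0.0214] shift after turn (units) [ 2.7904  1.8297 -0.0304]
```

```bash
python3 -m pendant '[60,0.5,0.37,0,0,0,0, 60,0.6,0.37,0,0,0,0, 60,0.6,0.37,0,0,0,0, 60,0.6,0.37,0,0,0,-0.02, 60,0.49,0.35,0,0,0.015,0, 60,0,0,0,0,0,0]'; python3 to.py 0.5955 -0.0275 0.19;python3 - <<'E'
from rig import *
from h import *
d=get_image("scene");crop(d,"pics/g1.png",230,90,180,150,4);np.savez("sg1.npz",**d)
d=get_image("top");crop(d,"pics/g2.png",270,100,195,145,4)
E
```

```text
time_s: 8.8
position: [0.5973, -0.0287, 0.2664]
tool_rot: [[1.0, -0.002, -0.002], [-0.002, -1.0, 0.002], [-0.002, -0.002, -1.0]]
ft_force: [-0.2, -0.4, -1.3]
grip_width: 0.0602
t 8.8 pos [ 0.5973 -0.0287  0.2664] F [-0.1615 -0.4059 -1.2618] w 0.06018484064678437
turn [-0.0122  0.0108 -0.0178] shift after turn (units) [-0.037  -0.0245  1.5272]
```

View pics/g1.png

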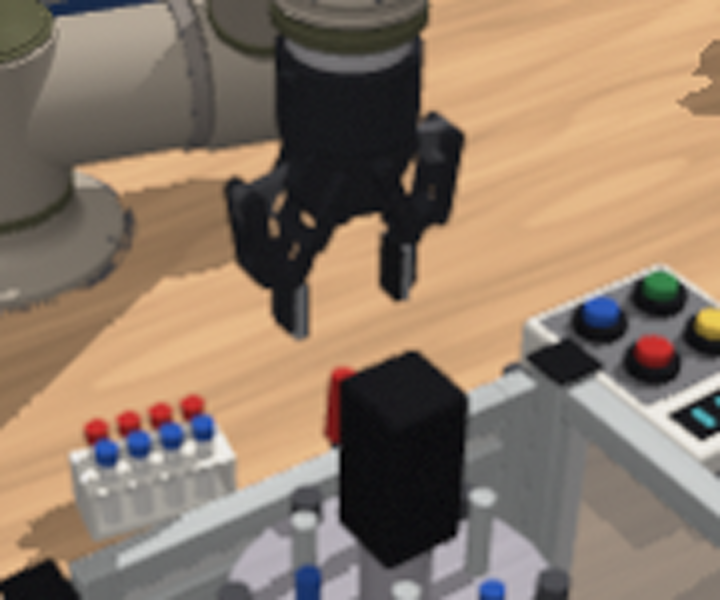

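View pics/g2.png

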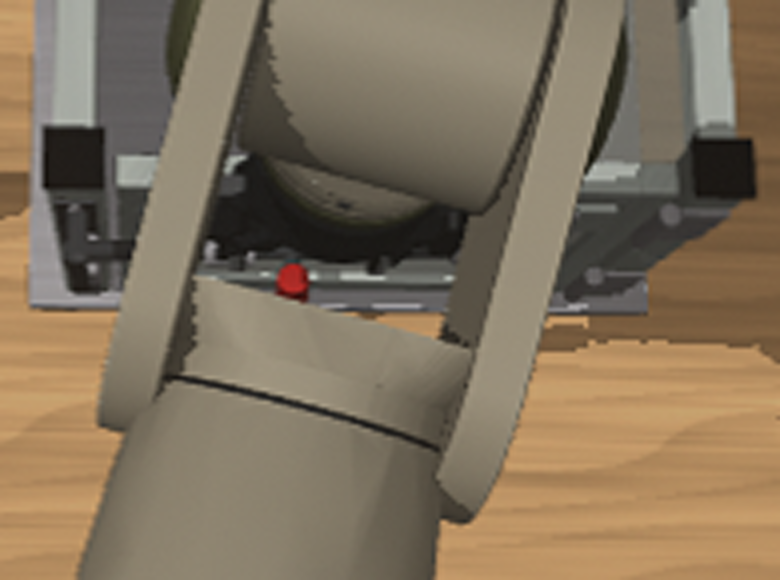

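```bash
python3 - <<'E'
from h import *
np.set_printoptions(precision=3,suppress=True)
d=load("sg1.npz")
for p in[(290,320),(290,330),(302,320),(302,332),(390,280),(395,290),(405,285),(405,295),(338,400),(334,420),(338,380)]:
    u,v=230+p[0]/4,90+p[1]/4;print(p,dep(d,u,v))
E
```

```text
(290, 320) [ 0.605 -0.068  0.312]
(290, 330) [ 0.608 -0.07   0.307]
(302, 320) [ 0.605 -0.06   0.309]
(302, 332) [ 0.607 -0.062  0.302]
(390, 280) [0.6   0.001 0.309]
(395, 290) [0.605 0.002 0.305]
(405, 285) [0.609 0.006 0.309]
(405, 295) [0.608 0.006 0.302]
(338, 400) [ 0.601 -0.033  0.237]
(334, 420) [ 0.6   -0.035  0.223]
(338, 380) [ 0.598 -0.031  0.25 ]
```

```bash
python3 -m pendant '[60,-0.03,-0.02,0.5,0,0,0, 60,0,0,0.5,0,0,0, 60,0,0,0.4,0,0,0, 60,0,0,0.17,0,0,0, 60,0,0,0,0,0,0]'; python3 to.py 0.5955 -0.0275 0.188
```

```text
time_s: 9.4
position: [0.5932, -0.0247, 0.1896]
tool_rot: [[1.0, 0.0, -0.001], [0.0, -1.0, 0.002], [-0.001, -0.002, -1.0]]
ft_force: [0.6, -0.5, 1.0]
grip_width: 0.0604
t 9.4 pos [ 0.5932 -0.0247  0.1896] F [ 0.5987 -0.5179  1.0341] w 0.06038349500319432
turn [-0.0133  0.0065  0.0028] shift after turn (units) [0.0456 0.0551 0.0323]
```

```bash
python3 -m pendant '[40,0.04,0.05,0.03,0,0,0, 30,0,0,0,0,0,0]' 40; python3 to.py 0.5955 -0.0275 0.188; python3 - <<'E'
from rig import *
from h import *
d=get_image("scene");crop(d,"pics/g3.png",270,110,90,90,6)
E
```

```text
time_s: 9.6
position: [0.5965, -0.0281, 0.1895]
tool_rot: [[1.0, -0.0, 0.003], [-0.0, -1.0, 0.001], [0.003, -0.001, -1.0]]
ft_force: [-0.3, -0.9, -0.4]
grip_width: 0.0316
t 9.6 pos [ 0.5965 -0.0281  0.1895] F [-0.3344 -0.9146 -0.4482] w 0.03161286379469088
turn [-0.0063 -0.0187 -0.0018] shift after turn (units) [-0.0197 -0.0125  0.031 ]
```

View pics/g3.png

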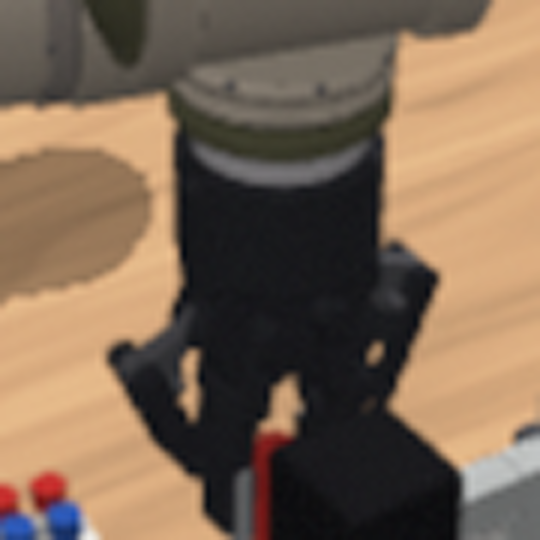

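```bash
python3 -m pendant '[22,0,0,0.02,0,0,0, 14,0,0,0,0,0,0]' 20; python3 to.py 0.5955 -0.0275 0.188
```

```text
time_s: 9.85
position: [0.5962, -0.028, 0.1881]
tool_rot: [[1.0, -0.0, 0.002], [-0.0, -1.0, 0.001], [0.002, -0.001, -1.0]]
ft_force: [-0.0, 0.9, 1.8]
grip_width: 0.0181
t 9.85 pos [ 0.5962 -0.028   0.1881] F [-0.0017  0.8944  1.7654] w 0.018082856259116695
turn [-0.0052 -0.0131 -0.0004] shift after turn (units) [-0.0134 -0.0092  0.0028]
```

```bash
python3 -m pendant '[10,0,0,0,0,0,0, 5,0,0,0,0,0,0]' 40; python3 to.py 0.5955 -0.0275 0.188; python3 - <<'E'
from rig import *
from h import *
d=get_image("scene");crop(d,"pics/g4.png",270,110,90,90,6)
E
```

```text
time_s: 10.05
position: [0.5962, -0.0281, 0.1883]
tool_rot: [[1.0, 0.0, 0.002], [0.0, -1.0, 0.0], [0.002, -0.0, -1.0]]
ft_force: [-1.7, 2.1, 5.0]
grip_width: 0.0177
t 10.05 pos [ 0.5962 -0.0281  0.1883] F [-1.7346  2.1012  5.014 ] w 0.017713742498981215
turn [-0.0009 -0.0155  0.0008] shift after turn (units) [-0.0149 -0.0114  0.0062]
```

View pics/g4.png

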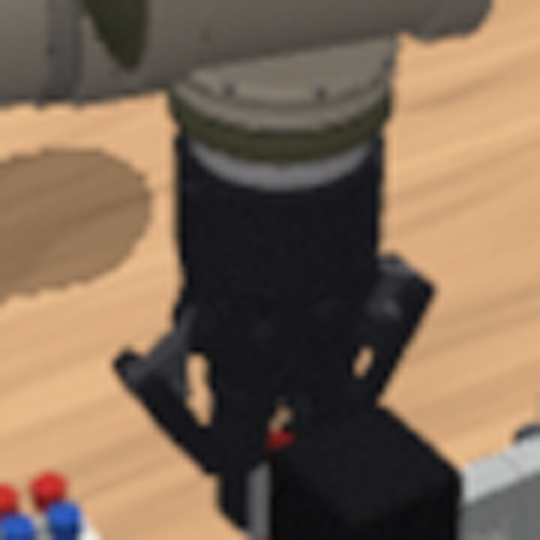

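Gripped at 17.7 mm with small forces. Now I'll lift about 12 mm, tilting the tool with the barrel by about 4.7°, before drawing the bolt.

```bash
python3 -m pendant '[5,0,-0.01,-0.08,0.2,0,0, 5,0,0,-0.08,0.2,0,0, 5,0,0,0,0,0,0]' 60; python3 to.py 0.5955 -0.0275 0.2
```

```text
time_s: 10.4
position: [0.5965, -0.0284, 0.1972]
tool_rot: [[1.0, -0.0, 0.004], [-0.001, -0.998, 0.056], [0.004, -0.056, -0.998]]
ft_force: [-1.1, 1.1, 7.4]
grip_width: 0.0171
t 10.4 pos [ 0.5965 -0.0284  0.1972] F [-1.0581  1.13    7.3974] w 0.017119315423298767
turn [-0.3996 -0.0258 -0.0034] shift after turn (units) [-0.0198 -0.0173 -0.0552]
```

```bash
python3 -m pendant '[5,0,0,0,0,0,0]'; python3 - <<'E'
from rig import *
from h import *
s=observe();print(s["ft_force"],s["wrist_torque"])
d=get_image("scene");crop(d,"pics/g5.png",290,150,70,60,8);np.savez("sg5.npz",**d)
d=get_image("top");crop(d,"pics/g6.png",270,100,195,145,4);np.savez("tg6.npz",**d)
E
```

```text
time_s: 10.5
position: [0.5964, -0.0283, 0.197]
tool_rot: [[1.0, -0.0, 0.003], [-0.0, -0.999, 0.055], [0.003, -0.055, -0.998]]
ft_force: [-1.1, 0.1, 8.2]
grip_width: 0.0168
[-1.10391229  0.07236641  8.19052264] [-1.67584561  0.19021412 -0.05172051]
```

View pics/g5.png

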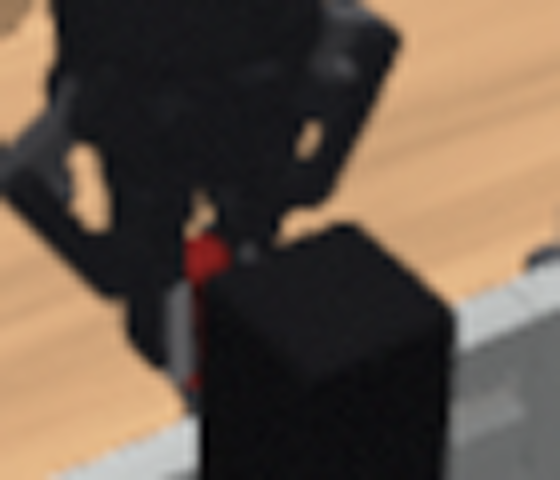

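View pics/g6.png

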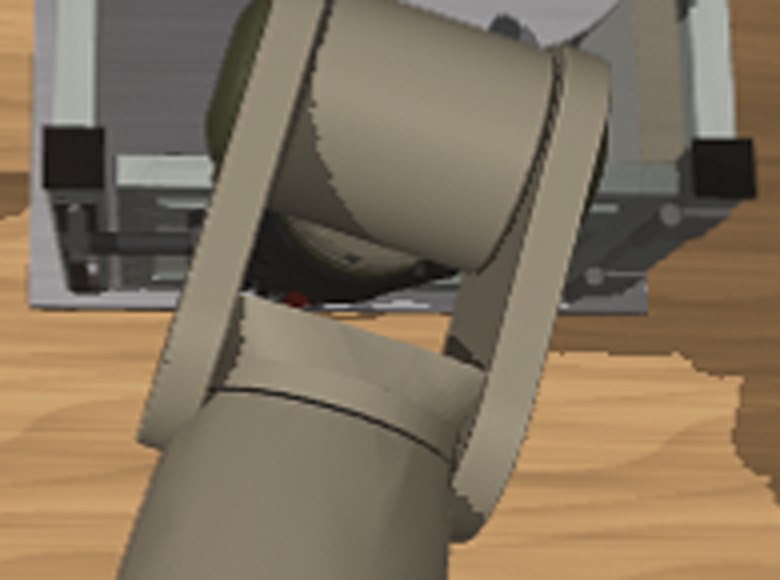

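The grip top has risen about 2.7 px, roughly 10 mm. The +8 N in z together with −1.7 N m says I tilted slightly more than I lifted. I'll lift a little more without tilting.

```bash
python3 -m pendant '[5,0,0,-0.05,0,0,0, 5,0,0,0,0,0,0]'; python3 - <<'E'
from rig import *
s=observe();print(s["ft_force"],s["wrist_torque"])
E
```

```text
time_s: 10.8
position: [0.5964, -0.0285, 0.1992]
tool_rot: [[1.0, -0.0, 0.003], [-0.0, -0.999, 0.055], [0.003, -0.055, -0.999]]
ft_force: [-1.1, -0.2, 7.0]
grip_width: 0.0164
[-1.14005622 -0.15057304  6.96803678] [-1.50757748  0.17583656 -0.00588524]
```

```bash
python3 -m pendant '[5,0,0,-0.03,0,0,0, 5,0,0.1,0,0,0,0, 5,0,0.1,0,0,0,0]'; python3 - <<'E'
from rig import *
s=observe();print(s["ft_force"],s["wrist_torque"])
E
```

```text
time_s: 11.1
position: [0.5964, -0.0379, 0.2]
tool_rot: [[1.0, 0.0, 0.003], [0.0, -0.998, 0.056], [0.003, -0.056, -0.998]]
ft_force: [-0.2, 2.4, 8.0]
grip_width: 0.0162
[-0.20303931  2.39151893  7.99855179] [-1.11512935  0.10006568 -0.00597414]
```

Drawn about 9 mm with only 2.4 N in y, so the toe has cleared the lip's catch point. I'll continue.

```bash
python3 -m pendant '[5,0.003,0.15,0,0,0,0, 5,0.003,0.15,0,0,0,0, 5,0.003,0.15,0,0,0,0]'; python3 - <<'E'
from rig import *
s=observe();print(s["ft_force"],s["wrist_torque"])
E
```

```text
time_s: 11.4
position: [0.5969, -0.0607, 0.1994]
tool_rot: [[1.0, 0.0, 0.004], [0.0, -0.998, 0.055], [0.004, -0.055, -0.998]]
ft_force: [-2.0, 2.0, 11.9]
grip_width: 0.0163
[-1.98320033  2.03846698 11.91885821] [-1.34721858  0.37072182 -0.03175926]
```

```bash
python3 -m pendant '[5,0.003,0.15,0,-0.1,0,0, 5,0.003,0.15,0,-0.1,0,0, 5,0,0,0,0,0,0]'; python3 - <<'E'
from rig import *
s=observe();print(s["ft_force"],s["wrist_torque"])
E
```

```text
time_s: 11.7
position: [0.597, -0.0762, 0.1981]
tool_rot: [[1.0, -0.001, 0.003], [-0.001, -1.0, 0.027], [0.003, -0.027, -1.0]]
ft_force: [-0.5, -2.0, 8.0]
grip_width: 0.0163
[-0.51269423 -1.98174373  7.9749635 ] [-1.39379703  0.27170669  0.00574509]
```

```bash
python3 -m pendant '[5,0.003,0.12,0,0,0,0, 5,0.003,0.1,0,0,0,0, 5,0,0,0,0,0,0]'; python3 - <<'E'
from rig import *
from h import *
s=observe();print(s["ft_force"],s["wrist_torque"])
d=get_image("top");crop(d,"pics/b1.png",270,100,195,145,4)
d=get_image("scene");crop(d,"pics/b2.png",230,130,180,130,4)
E
```

```text
time_s: 12.0
position: [0.5972, -0.0859, 0.1984]
tool_rot: [[1.0, 0.0, 0.003], [0.0, -1.0, 0.029], [0.003, -0.029, -1.0]]
ft_force: [-2.8, 4.5, 11.8]
grip_width: 0.0162
[-2.77096244  4.45015492 11.80073512] [-0.59951323  0.49883655  0.00807119]
```

View pics/b1.png

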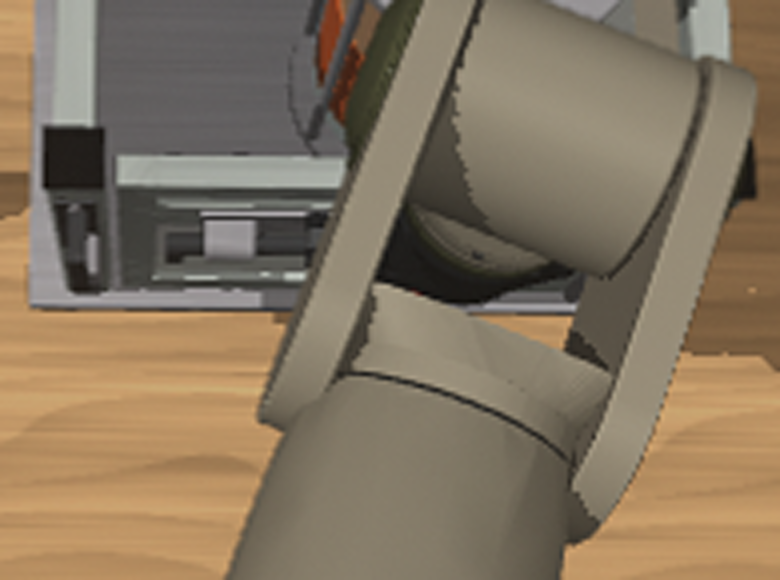

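View pics/b2.png

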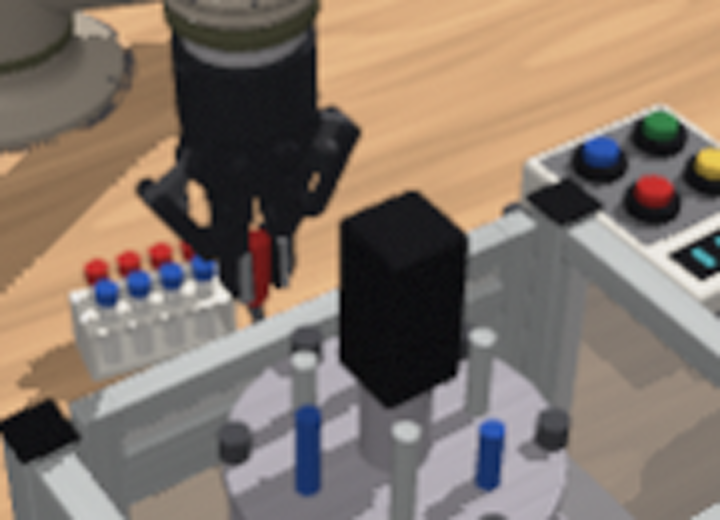

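The bolt nose has left the keeper at (80,250) in the top crop, and the grip is firmly between the pads. Bolt travel is about 55 mm. Now I'll open the gate along its arc, turning with it.

```bash
python3 -m pendant '[5,-0.089,0.031,0,0,0,-0.215, 5,-0.089,0.031,0,0,0,-0.215, 5,-0.089,0.031,0,0,0,-0.215, 5,-0.089,0.031,0,0,0,-0.215, 5,0,0,0,0,0,0]'; python3 - <<'E'
from rig import *
s=observe();print(s["ft_force"],s["wrist_torque"])
E
```

```text
time_s: 12.6
position: [0.5799, -0.0928, 0.1983]
tool_rot: [[0.993, 0.121, 0.004], [0.121, -0.992, 0.029], [0.008, -0.028, -1.0]]
ft_force: [-1.2, 5.0, 11.1]
grip_width: 0.0162
[-1.23310841  5.03728797 11.12912474] [-0.37938676  0.11943263 -0.09738418]
```

```bash
python3 -m pendant '[5,-0.089,0.031,0,0,0,-0.215, 5,-0.089,0.031,0,0,0,-0.215, 5,-0.089,0.031,0,0,0,-0.215, 5,-0.089,0.031,0,0,0,-0.215, 5,-0.089,0.031,0,0,0,-0.215, 5,-0.089,0.031,0,0,0,-0.215, 5,0,0,0,0,0,0, 5,0,0,0,0,0,0]'; python3 - <<'E'
from rig import *
from h import *
s=observe();print(s["ft_force"],s["wrist_torque"])
d=get_image("top");crop(d,"pics/o1.png",270,100,195,145,4);np.savez("to1.npz",**d)
d=get_image("scene");crop(d,"pics/o2.png",210,130,200,140,4);np.savez("so1.npz",**d)
E
```

```text
time_s: 13.4
position: [0.5557, -0.1067, 0.198]
tool_rot: [[0.955, 0.296, 0.004], [0.296, -0.955, 0.029], [0.013, -0.027, -1.0]]
ft_force: [-1.5, 6.2, 13.5]
grip_width: 0.0158
[-1.48537142  6.23846654 13.51700317] [-0.27135378  0.10402638 -0.22009889]
```

View pics/o1.png

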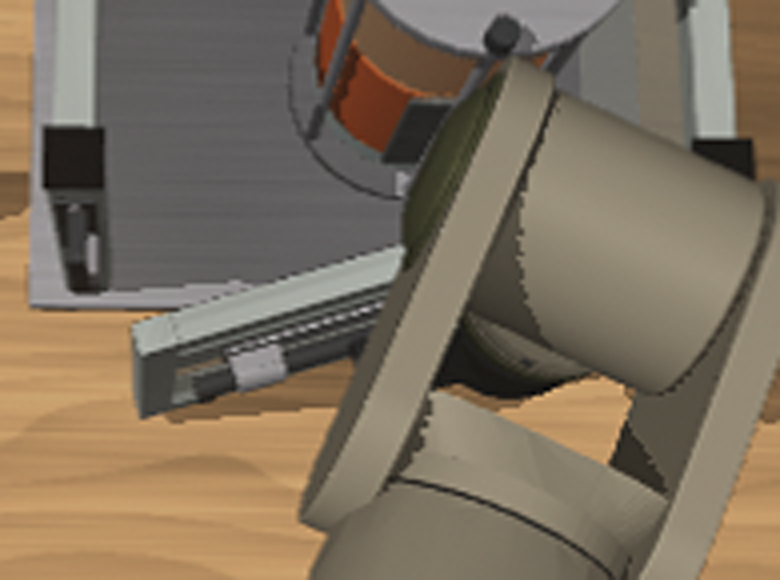

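View pics/o2.png

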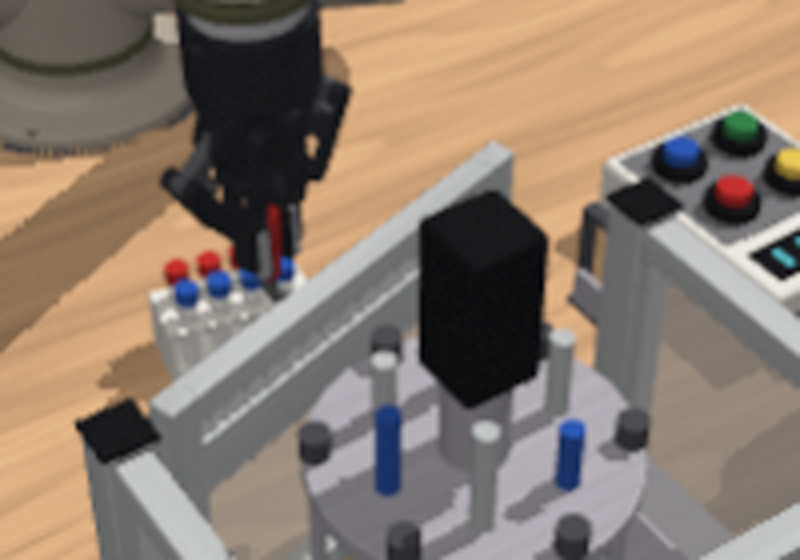

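```bash
python3 - <<'E'
from rig import *
from h import *
np.set_printoptions(precision=3,suppress=True)
t=load("to1.npz");H=np.array([.645,-.236]);yaw=np.arctan2(.0049,.3412)
c=lambda x,y:(270+(x-1.5)/4,100+(y-1.5)/4)
a=atz(t,*c(143,355),.248)[:2];b=atz(t,*c(400,288),.248)[:2];e=a-b
print(a,b,"ang front line",np.arctan2(-e[0],e[1])-yaw)
r=a-H;print(np.linalg.norm(r),"ang",np.arctan2(-r[0],r[1])-yaw)
a=atz(t,*c(133,325),.248)[:2];b=atz(t,*c(400,248),.248)[:2];e=a-b;print("back line",np.arctan2(-e[0],e[1])-yaw)
s=observe();g=s["position"]-.044*s["tool_rot"][:,2]
for th in(.28,.3,.32):
  q=th+yaw;v=g[:2]-H;print(th,"grip in gate frame",v[0]*np.cos(q)+v[1]*np.sin(q),-v[0]*np.sin(q)+v[1]*np.cos(q))
print(s["qvel"])
# bystanders vs start
for n in("top","scene"):
  d=get_image(n);d0=load(n+"0.npz")
  if n=="top":np.savez("tl.npz",**d)
  cv2.imwrite(f"pics/f_{n}.png",d["frame"][:,:,::-1])
E
```

```text
[0.555 0.048] [ 0.593 -0.084] ang front line 0.26860497465162064
0.2975163883076382 ang 0.29356800515152304
back line 0.29661969417402234
0.28 grip in gate frame -0.04839514159517145 0.14843378082196246
0.3 grip in gate frame -0.0454169851807927 0.1493719333616819
0.32 grip in gate frame -0.04242066257789336 0.1502503391196559
[ 0.077  0.057 -0.111 -0.034 -0.012  0.061]
```

View pics/f_top.png

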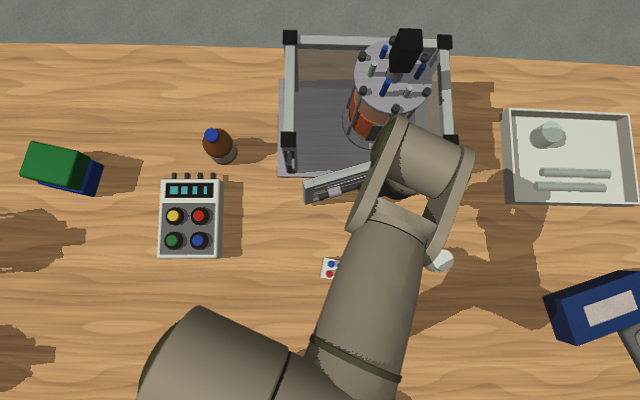

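View pics/f_scene.png

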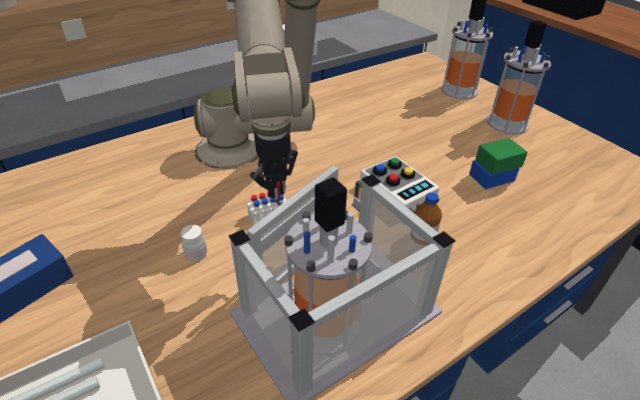

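```bash
python3 - <<'E'
from rig import *
print(close_job())
E
```

```text
the job is handed in; nothing more can be done
None
```

I pressed red, yellow and blue in that order, drew the bolt clear of the keeper and opened the gate. I handed in at about 13.5 s, still gripping the bolt handle; no verdict was reported.

**Last checks**
- **Keys:** at the bottom of each press the upward force was 14 N on red, 20 N on yellow and 16 N on blue, against about 5 N of spring. I took that as fully down. Green was never touched, and all keys looked up in the last pictures.
- **Bolt:** I lifted the grip about 12 mm before drawing. Forces while drawing were about 2–5 N along the bolt and up to 12 N vertically at the wrist. The grip's position puts the bolt about 53–56 mm back, and the pictures show the keeper empty.
- **Gate:** about 0.295 rad from two of three readings in the top picture; the third, rougher line gave 0.27. All are within 0.20–0.42, and the arm was at rest.
- **Bottle, jar and rack:** they looked unmoved from the start pictures, though the arm hid part of the rack and jar from above.

**What disagreed**
- **Tool height:** the reported tool point was about 26 mm beyond the real shut fingertips. The first attempt at red therefore stopped in the air; I found this in the pictures and corrected for it.
- **Force reading at the end:** the wrist still read about 13 N upward. I put this down to a tilt mismatch between tool and barrel. The horizontal reading (−1.5, +6.2 N in x and y) did not clearly show the gate spring's pull.

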